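Turn the recipe leaf and weight it down

ROBOT

A 6-joint arm with a two-finger parallel gripper is mounted at the origin on the work surface. World frame = base frame: x ahead of the robot, y to its left, z up, the work surface at z = 0. Lengths are in m, angles in rad, forces in N, time in s.
With the tool pointing down it reaches from about 0.325 to 0.775 m from the base axis. Payload 5.5 kg.
Tool frame: the origin (TCP) lies midway between the tips of the shut fingers; the grasp point (between the pads) lies manip.tcp_to_grasp behind it (manip.tcp_to_grasp is the distance from the TCP to the grasp point, in m); z points along the fingers, y is the line along which they close (so a half turn about z gives the same grasp; the last joint's range is limited). The gripper opens to 85 mm and grips with 20 to 120 N. Pads are 22 mm wide; open, the fingers measure 114 mm over their backs; the gripper's body (76 mm by 85 mm) begins 54 mm behind the grasp point. The pads swing forward as they close: fully open they stand 13 mm farther back than shut.
Start: joints at [-1.262, 0.091, 1.231, -0, 1.82, -0.057], TCP at [0.215, -0.56, 0.231] pointing down, gripper open.
Joint ranges: [-2.87, 2.87], [-0.86, 2.18], [0.17, 2.46], [-1.51, 4.65], [0.06, 2.69], [-2.65, 2.65]. Speed limits (rad/s): [2.57, 2.57, 3.01, 3.14, 3.14, 3.14].

INTERFACE

Orientations are given as a 3x3 rotation matrix whose columns are the frame's x, y, z axes.
In Python, from cell import manip gives the robot as it stands. The module is installed in compiled form; this text tells all that it offers.
- The arm moves only by the shell command python3 -m crank 'ROWS'. ROWS is JSON, a list of rows, each a list of 7 numbers: the shift along the tool's x, y, z in mm, then the turn, a rotation vector about the tool's x, y, z in degrees, then the closure, from -1 (fully open) to 1 (shut), so that 0 is half open. A call has 1 to 12 rows; each row is the pose to reach, as a shift and turn from the pose commanded when the call began, along the tool's axes at that moment; what a row does not reach only later rows make up. A row lasts 1/10 s, in which the tool goes at most 50 mm and 8.59 degrees, less where a joint would pass 70% of its speed; a pose out of reach is approached as far as the arm can. A call with a gripper value outside its range is refused whole. The fingers move at their own pace and stop on an object; the grip force is fixed at half the most. Time passes only in rows, so rows that repeat a pose let the fingers close. It gives the time, the measured TCP pose, the force and the opening at its end, in the units of the state.
- manip.sense(): the state, without advancing time (a new reading comes with each control period).
- manip.read_camera(name): name is "scene" or "top"; returns (picture, depth): 480x640x3 uint8, red, green, blue; 480x640 float32, m along the optical axis (not along the pixel's ray), 0 where there is no reading.
- manip.camera_model(name): a dict with "vfov" (degrees; the focal length in pixels is half the picture's height over the tangent of half this angle, whatever the lens; pixels are square), "cx", "cy" (the principal point, pixels), "dist" ([k1, k2, p1, p2, k3] as OpenCV has them; the pictures are not rectified), "rvec" (rotation vector, rad) and "tvec" (3), from world to camera coordinates, as OpenCV has them. Camera axes: x right, y down, z forward; pixel columns grow to the right and rows downward; lengths in m; the calibration is good to about 2 mm. A picture is of the moment at which its call begins. camera_model takes no time and is no camera call.
- manip.job_done(): hands the job in, once; it reports no verdict.
Trained networks look in the newest picture that a camera, given by its name, has taken for a name from the list of things; names that differ only in an ending like _2 or _b are one class to them, and where a whole thing is asked for, a point or a joint stands for the part that bears it (a point fixed in the world has none). Each returns a list of dicts, best first, with "confidence" (0 to 1); they miss things now and then, are a little off and sometimes report something else, mostly with a low value. They report only what shows in the picture. A call takes as long as a camera call. They do not tell look-alikes from the thing itself.
- manip.spot_in(camera, query): "point" ([x, y, z] in m, in the coordinates of the camera as it stood for that picture, good to about 4 mm: the middle of the surface that is visible of it).
- manip.tip_of(camera, query): "point" ([x, y, z] in m, in the coordinates of the camera as it stood for that picture, good to about 4 mm: a listed point, or the origin of a listed thing).
The state is a dict: "time_s": time; "q": joint angles; "qvel": joint speeds; "tau": joint torques, N m; "ee_pos": TCP position; "tcp_rot": TCP orientation; "wrist_force": force on the tool from outside, world axes, zero at the start; "ft_torque": the same for the moment, N m; "opening": finger opening in m.
Only numpy, scipy, OpenCV 4.12 (cv2) and the standard library are available. Lean on these libraries where they do the work, as an engineer would, in place of code of your own. Each camera call takes 0.05 s, during which the arm holds its last target. There are 200 camera calls.

TASK

Turn the top leaf of the open recipe binder over its rings, from the right-hand side to the left, so that it lies flat with its other face up, and leave the leaf beneath it where it is. Then stand the smaller ramekin upright, with its whole foot on the turned leaf and clear of the rings, so that the draught cannot blow the leaf back; set it down, do not drop it, and leave the other things on the step where they are.

Things in the scene. Friction and masses are not known exactly. Their poses are not given: they have to be found in the camera images.
- binder: small three-ring recipe binder lying open on a wooden board, fixed. Origin on the step under the middle of the ring line; x along the ring line, roughly away from the robot; y to the left-hand page; z up. Board 200 (x) x 216 (y) x 20 mm; black covers 170 x 244 mm, top 23 mm high. Pages 160 mm along x, from 11 to 120 mm either side of the ring line.
- ring_axis (a point): middle of the ring axis, which is parallel to the binder's x, 40 mm above the step. Three steel rings of 32 mm diameter are centred on it at the binder's x = -55, 0 and 55 mm; their tops are 58 mm above the step.
- leaf_top (a joint): angle (rad) of the top leaf about the ring axis: 0 = flat on the right-hand (-y) pages, 1.57 = upright, 3.14 = turned, flat on the left-hand (+y) pages. A stiff board 3 mm thick, 60 g, 160 mm along the rings, its mid-plane through the ring axis, its edge 120 mm from it, with one index tab. It turns freely and falls by its own weight, slowed a little by the air, to the side it leans to.
- leaf_top_tab (a point): centre of the top leaf's index tab, 130 mm from the ring axis, at the binder's x = -46 mm (end nearer the robot). The tab is 48 mm wide along the rings and sticks out 20 mm past the leaf's edge, to 140 mm. Its underside is 38.5 mm above the step with open space below (covers and pages end 122 mm from the ring line), so a finger can go under it from outside.
- leaf_next (a joint): angle (rad) of the next leaf, alike, on the same rings, 0.5 mm beneath the top leaf; 0 = flat on the right-hand pages, where it is to stay
- leaf_next_tab (a point): centre of the next leaf's index tab, 48 mm wide, at the binder's x = +46 mm (end farther from the robot), 130 mm from the ring line, 3.5 mm lower than the top leaf's tab
- page_left (a point): middle of the left-hand page, 68 mm left of the ring line, at the height of the turned leaf's upper face (41.5 mm above the step)
- ramekin_small_center (a point): centre (half-way up) of the smaller ramekin: white ceramic, empty, open on top, straight-sided, 60 mm in diameter, 40 mm high, wall 4.5 mm, about 130 g; stands on the step, z up
- ramekin_small: the smaller ramekin; origin at the centre of its underside, 20 mm below its centre
- ramekin_large: the larger white ramekin, 86 mm in diameter, 46 mm high; origin under its centre. Not needed
- plate: yellow melamine plate, 180 mm in diameter, 20 mm high; origin under its centre. Not needed
- mortar: black stone mortar, 136 mm in diameter, 95 mm high, with its pestle leaning in it (top about 150 mm high); origin under its centre. Not needed
- rack: white plastic spice rack (fixed), 60 x 182 x 77 mm, with three slots; origin under its centre. Not needed
- shaker0: empty glass shaker with steel top, 41 mm in diameter, 86 mm high, upright in the rack; origin under its centre. Not needed
- shaker1: as shaker0, in the middle slot
- shaker2: as shaker0, in the third slot
Not all that is in view belongs to the job. What is shaped like the ramekin_small but blue or purple is not meant.

How it is judged:
By the outcome, as a careful person would: the job done as asked, in the order asked, and still so for the second after the job is handed in, with the robot touching nothing.
It also fails if it takes over 51 s, if anything falls off the work surface, if the arm or the gripper's body presses on something with over 40 N, if the wrist force passes 120 N, or if a joint passes its speed limit or range.

## Working session

There is one attempt and no reset: what is moved stays moved. The work goes in short steps, Python scripts to look and compute and a shell command to move; the robot and the scene stay as the last step left them, time stands still between calls to the robot, and variables do not carry over. Pictures are saved under pics/ and viewed, on a budget of 10 in all, crops included, one or two more only if the job needs it, and the job is handed in when it is done.

```bash
mkdir -p pics
cat > h.py <<'E'
from cell import manip
import numpy as np, cv2
def pic(c,name):
    im,d=manip.read_camera(c); cv2.imwrite('pics/'+name,im[:,:,::-1]); np.save(f'{c}_d.npy',d); return im,d
def cam(c):
    m=manip.camera_model(c); f=240/np.tan(np.radians(m['vfov'])/2)
    K=np.array([[f,0,m['cx']],[0,f,m['cy']],[0,0,1]]); R=cv2.Rodrigues(np.array(m['rvec'],float))[0]
    return K,np.array(m['dist'],float),R,np.array(m['tvec'],float).ravel()
def c2w(c,p):
    K,D,R,t=cam(c); return R.T@(np.array(p)-t)
def px(c,p):
    K,D,R,t=cam(c); return cv2.projectPoints(np.array([p],float),cv2.Rodrigues(R)[0],t,K,D)[0].ravel()
def deproj(c,u,v,d):
    K,D,R,t=cam(c); n=cv2.undistortPoints(np.array([[[u,v]]],float),K,D).ravel()
    return c2w(c,np.array([n[0],n[1],1])*d)
E
python3 - <<'E'
from h import *
pic('scene','s1.png');pic('top','t1.png')
for c in('scene','top'):
    for q in('ring_axis','leaf_top_tab','leaf_next_tab','page_left','ramekin_small_center','binder','plate','mortar','ramekin_large','rack'):
        for r in manip.tip_of(c,q)[:2]:
            w=c2w(c,r['point']); print(c,q,round(r['confidence'],2),w.round(3),px(c,w).round())
print(manip.tcp_to_grasp, manip.sense())
E
```

```text
scene ring_axis 0.68 [0.504 0.039 0.039] [309. 241.]
scene leaf_top_tab 0.75 [ 0.487 -0.096  0.041] [256. 253.]
scene leaf_next_tab 0.54 [ 0.572 -0.085  0.032] [274. 275.]
scene page_left 0.74 [0.757 0.091 0.003] [384. 306.]
scene page_left 0.7 [0.49  0.105 0.037] [329. 231.]
scene ramekin_small_center 0.97 [0.518 0.522 0.022] [458. 199.]
scene ramekin_small_center 0.9 [0.501 0.399 0.022] [422. 208.]
scene binder 0.78 [ 0.503  0.038 -0.004] [309. 255.]
scene binder 0.64 [0.49  0.106 0.04 ] [329. 230.]
scene plate 0.8 [ 0.679  0.323 -0.004] [441. 257.]
scene mortar 0.64 [ 0.709 -0.313 -0.005] [197. 367.]
scene mortar 0.5 [0.757 0.034 0.001] [362. 316.]
scene ramekin_large 0.57 [ 0.459 -0.382 -0.001] [135. 300.]
scene rack 0.61 [0.755 0.035 0.   ] [362. 316.]
top ring_axis 0.55 [0.509 0.037 0.04 ] [323. 265.]
top leaf_top_tab 0.57 [ 0.487 -0.1    0.04 ] [382. 275.]
top leaf_next_tab 0.69 [ 0.58  -0.077  0.037] [372. 236.]
top leaf_next_tab 0.16 [0.757 0.096 0.003] [301. 166.]
top page_left 0.59 [0.492 0.103 0.04 ] [294. 271.]
top ramekin_small_center 0.89 [0.468 0.293 0.023] [214. 280.
[... 490 characters left out ...]
6e+00,  2.60942994e-05,
        1.81976759e+00, -5.67084978e-02]), 'qvel': array([-0.00201523, -0.00015289,  0.00134455, -0.00104519, -0.00016952,
       -0.00056866]), 'tau': array([-7.62595264e-04, -4.58494627e+01, -4.18095374e+01, -2.48663046e-04,
        1.05604056e-03,  7.77302915e-06]), 'ee_pos': array([ 0.21463258, -0.56032264,  0.23129037]), 'tcp_rot': array([[ 9.33831903e-01,  3.57712139e-01,  3.94360349e-05],
       [ 3.57712141e-01, -9.33831903e-01, -4.03589849e-05],
       [ 2.23897287e-05,  5.17952561e-05, -9.99999998e-01]]), 'wrist_force': array([-0.31296366,  0.35148961, -0.07447183]), 'ft_torque': array([-0.00733971, -0.02181214,  0.01886037]), 'opening': 0.08519650360432991}
```

View pics/s1.png

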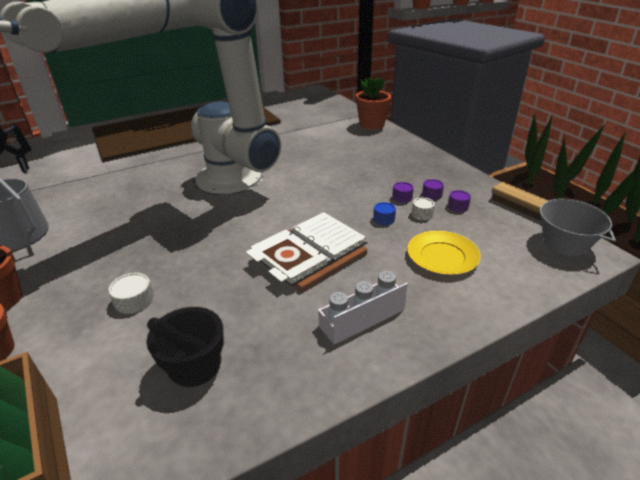

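View pics/t1.png

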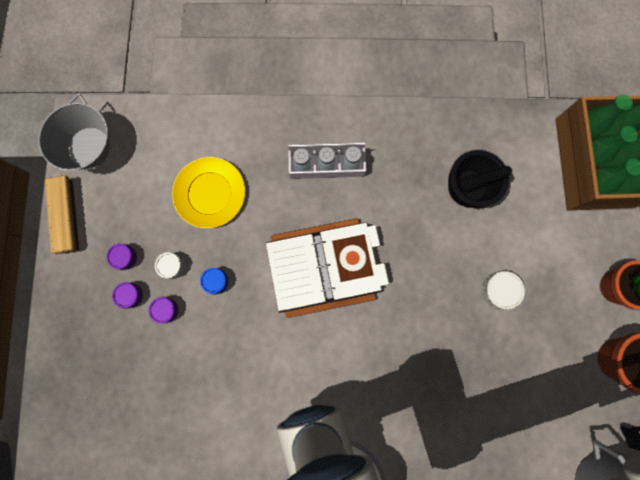

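The white small ramekin is at top px (168,265), among purple and blue decoys. The binder is centred at about (323,265), with the top leaf's tab at (382,275). I'll refine the binder pose and the ramekin centre from depth.

Run:
```python
from h import *
import h
from scipy.optimize import minimize
for c in('top','scene'):
    d=np.load(c+'_d.npy'); v,u=np.nonzero(d>0)
    K,D,R,t=cam(c); n=cv2.undistortPoints(np.stack([u,v],1).astype(float)[:,None],K,D)[:,0]
    z=d[v,u]; P=(np.c_[n,np.ones(len(n))]*z[:,None]-t)@R
    m=(abs(P[:,0]-.505)<.13)&(abs(P[:,1]-.037)<.17)
    h1=P[m&(P[:,2]>.028)&(P[:,2]<.048)]
    print(c,len(h1),'page z pct',np.percentile(h1[:,2],[5,50,95]).round(4))
    # template fit: IoU-like on grid
    G=np.zeros((680,520),np.uint8)  # 0.5mm grid
    g=np.zeros((340,260)); 
    def inside(q,g=0):
        x,y=q[:,0],q[:,1]
        return ((abs(x)<.080)&(abs(y)<.120))|((y<-.11)&(y>-.140)&(abs(abs(x)-.046)<.024))
    big=P[m]; hi=(big[:,2]>.030)
    def cost(p):
        s=np.sin(p[2]);co=np.cos(p[2]); e=big[:,:2]-p[:2]
        q=np.c_[co*e[:,0]+s*e[:,1],-s*e[:,0]+co*e[:,1]]
        return np.sum(inside(q)!=hi)
    best=min(((cost((x,y,a)),x,y,a) for x in np.arange(.494,.516,.002) for y in np.arange(.028,.048,.002) for a in np.radians(np.arange(6,17,1))))
    r=min(((cost((best[1]+i,best[2]+j,best[3]+k)),best[1]+i,best[2]+j,best[3]+k) for i in np.arange(-.002,.0021,.0005) for j in np.arange(-.002,.0021,.0005) for k in np.radians(np.arange(-1,1.1,.25))))
    print('binder',r[0],hi.sum(),np.round(r[1:3],4),np.degrees(r[3]).round(2))
    a=r[3];Rb=np.array([[np.cos(a),-np.sin(a)],[np.sin(a),np.cos(a)]])
    print('tab',np.array(r[1:3])+Rb@[-.046,-.130])
    rr=P[(abs(P[:,0]-.501)<.045)&(abs(P[:,1]-.402)<.045)&(P[:,2]>.034)&(P[:,2]<.046)]
    print('ramekin rim',len(rr),cv2.minEnclosingCircle(rr[:,:2].astype(np.float32)))
```

```text
top 6834 page z pct [0.0356 0.0403 0.0445]
binder 625 6828 [0.506  0.0395] 12.75
tab [ 0.48982492 -0.09744658]
ramekin rim 523 ((0.5015220642089844, 0.4021728038787842), 0.03154035285115242)
scene 3969 page z pct [0.0332 0.0388 0.0422]
binder 905 3928 [0.504  0.0385] 13.5
tab [ 0.48961888 -0.09864658]
ramekin rim 211 ((0.5017952919006348, 0.4016863703727722), 0.0317317470908165)
```

```bash
cat >> h.py <<'E'
B=np.array([.505,.039]);YAW=np.radians(12.5)
def b2w(x,y,z):
    c,s=np.cos(YAW),np.sin(YAW); return np.array([B[0]+c*x-s*y,B[1]+s*x+c*y,z])
from scipy.spatial.transform import Rotation as Ro
def Rdown(a): # tool y axis at world angle a (deg), z down
    a=np.radians(a);y=np.array([np.cos(a),np.sin(a),0]);z=np.array([0,0,-1.]);return np.c_[np.cross(y,z),y,z]
def go(target,Rt=None):
    s=manip.sense();R=s['tcp_rot'];d=R.T@(np.array(target)-s['ee_pos'])*1000
    rv=np.degrees(Ro.from_matrix(R.T@Rt).as_rotvec()) if Rt is not None else np.zeros(3)
    return d.round(1),rv.round(2)
E
python3 -c "
from h import *
print(go(b2w(-.046,-.137,.12),Rdown(12.5)))"
```

```text
(array([ 419.9, -327.1,  111.3]), array([  0.  ,   0.  , -81.54]))
```

```bash
python3 -m crank '[[210,-164,55,0,0,-40,-1],[420,-327,111,0,0,-81.5,-1],[420,-327,111,0,0,-81.5,-1],[420,-327,111,0,0,-81.5,-1],[420,-327,111,0,0,-81.5,-1],[420,-327,111,0,0,-81.5,-1],[420,-327,111,0,0,-81.5,-1],[420,-327,111,0,0,-81.5,-1],[420,-327,111,0,0,-81.5,-1],[420,-327,111,0,0,-81.5,-1],[420,-327,111,0,0,-81.5,-1],[420,-327,111,0,0,-81.5,-1]]'
python3 -c "
from h import *
print(go(b2w(-.046,-.137,.028),Rdown(12.5)))"
```

```text
time_s: 2.3
ee_pos: [0.4909, -0.1001, 0.1186]
tcp_rot: [[-0.222, 0.975, -0.002], [0.975, 0.222, 0.003], [0.003, -0.001, -1.0]]
wrist_force: [-0.0, 0.4, 0.3]
opening: 0.0852
(array([-4.5, -2.1, 90.6]), array([-0.06, -0.16,  0.31]))
```

```bash
python3 -m crank '[[0,0,45,0,0,0,-1],[0,0,45,0,0,0,-1],[0,0,45,0,0,0,-1]]'
python3 - <<'E'
from h import *
print(go(b2w(-.046,-.137,.028),Rdown(12.5)))
im,_=pic('top','t2.png');im2,_=pic('scene','s2.png')
a=cv2.resize(im[200:340,300:440],(560,560));b=im2[180:320,190:390]
cv2.imwrite('pics/c2.png',np.hstack([cv2.resize(im[210:320,310:420],(380,380)),cv2.resize(im2[200:310,210:320],(380,380))])[:,:,::-1])
E
```

```text
time_s: 2.6
ee_pos: [0.4889, -0.105, 0.075]
tcp_rot: [[-0.215, 0.977, -0.002], [0.977, 0.215, 0.001], [0.001, -0.002, -1.0]]
wrist_force: [0.8, -0.3, 0.1]
opening: 0.0849
(array([ 0.1,  1. , 47. ]), array([-0.13, -0.06, -0.08]))
```

View pics/c2.png

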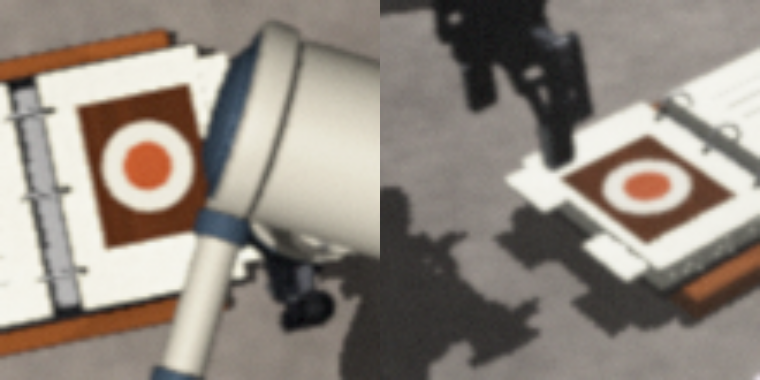

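The fingers hover over the top leaf's tab (right pane, near (550,150)), straddling it along the rings. I'll descend and close.

```bash
python3 -m crank '[[0,1,25,0,0,0,-1],[0,1,46,0,0,0,-1],[0,1,46,0,0,0,-1],[0,1,46,0,0,0,-0.1],[0,1,46,0,0,0,-0.1],[0,1,46,0,0,0,-0.1],[0,1,46,0,0,0,-0.1]]'
python3 - <<'E'
from h import *
print(go(b2w(-.046,-.137,.028),Rdown(12.5)))
im2,_=pic('scene','s3.png')
cv2.imwrite('pics/c3.png',cv2.resize(im2[210:300,220:310],(600,600),interpolation=cv2.INTER_CUBIC)[:,:,::-1])
E
```

```text
time_s: 3.4
ee_pos: [0.4901, -0.1057, 0.0315]
tcp_rot: [[-0.215, 0.977, -0.002], [0.977, 0.215, -0.002], [-0.002, -0.002, -1.0]]
wrist_force: [-8.5, -2.6, 7.3]
opening: 0.0469
(array([ 1.1, -0.1,  3.5]), array([-0.11,  0.12, -0.07]))
```

View pics/c3.png

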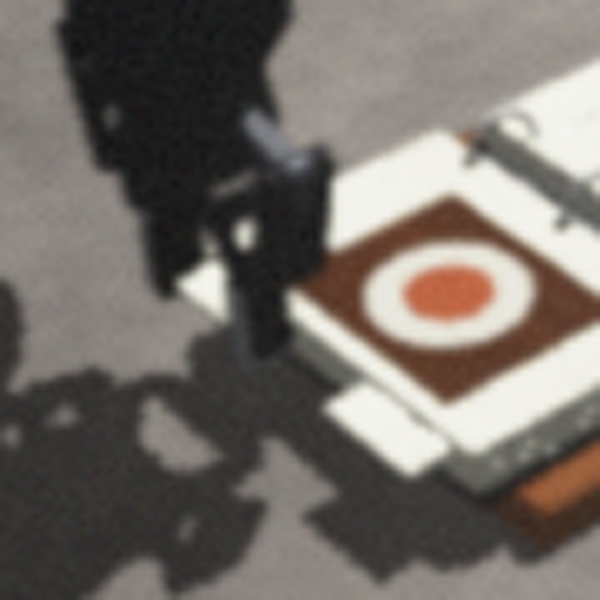

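The fingers straddle the tab (crop (190,290) to (260,340)). The opening equals the commanded closure, so I'll squeeze fully and confirm it stalls at 48 mm.

```bash
python3 -m crank '[[0,0,0,0,0,0,0.5],[0,0,0,0,0,0,0.5],[0,0,0,0,0,0,0.5]]'
```

```text
time_s: 3.75
ee_pos: [0.4902, -0.1057, 0.0319]
tcp_rot: [[-0.215, 0.977, -0.001], [0.977, 0.215, -0.002], [-0.002, -0.002, -1.0]]
wrist_force: [-9.4, -2.8, 9.5]
opening: 0.0448
```

```bash
python3 -m crank '[[0.5,0,-12,0,0,0,0.5],[2,0,-23,0,0,0,0.5],[4.5,0,-34,0,0,0,0.5],[8,0,-45,0,0,0,0.5],[8,0,-45,0,0,0,0.5]]'
python3 - <<'E'
from h import *
im2,_=pic('scene','s4.png')
cv2.imwrite('pics/c4.png',cv2.resize(im2[180:300,220:340],(600,600),interpolation=cv2.INTER_CUBIC)[:,:,::-1])
E
```

```text
time_s: 4.25
ee_pos: [0.4881, -0.0977, 0.0761]
tcp_rot: [[-0.216, 0.976, -0.002], [0.976, 0.216, -0.003], [-0.002, -0.002, -1.0]]
wrist_force: [-6.9, -5.2, -2.0]
opening: 0.0445
```

View pics/c4.png

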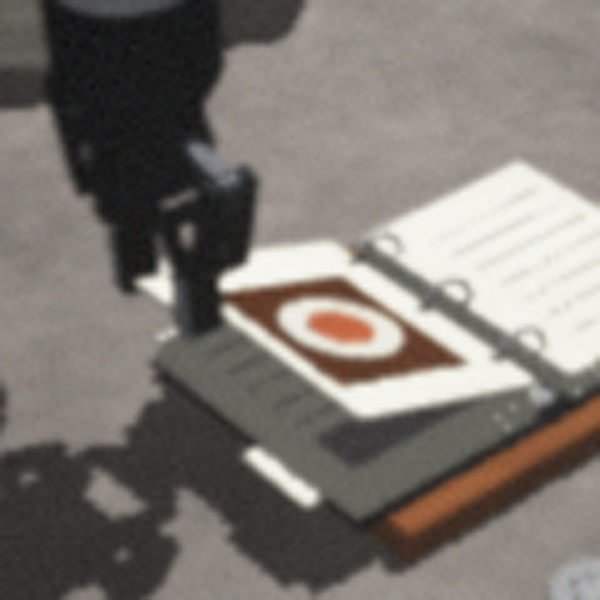

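The crop shows only the top leaf raised about 20°, with the next leaf flat beneath it. I'll continue the arc.

```bash
python3 -m crank '[[10,0,-21,0,0,0,0.5],[23,0,-40,0,0,0,0.5],[39.5,0,-57,0,0,0,0.5],[58.5,0,-70,0,0,0,0.5],[79.5,0,-80,0,0,0,0.5],[79.5,0,-80,0,0,0,0.5]]'
```

```text
time_s: 4.9
ee_pos: [0.4704, -0.0179, 0.1567]
tcp_rot: [[-0.219, 0.976, -0.001], [0.976, 0.219, -0.001], [-0.001, -0.002, -1.0]]
wrist_force: [-9.9, -6.0, 2.2]
opening: 0.0435
```

```bash
python3 -m crank '[[22,0,-6,0,0,0,0.5],[45,0,-8,0,0,0,0.5],[68,0,-6,0,0,0,0.5],[91,0,0,0,0,0,0.5],[91,0,0,0,0,0,0.5]]'
python3 - <<'E'
from h import *
im2,_=pic('scene','s5.png')
cv2.imwrite('pics/c5.png',cv2.resize(im2[140:300,220:380],(600,600),interpolation=cv2.INTER_CUBIC)[:,:,::-1])
E
```

```text
time_s: 5.4
ee_pos: [0.4519, 0.0719, 0.155]
tcp_rot: [[-0.219, 0.976, 0.001], [0.976, 0.219, 0.001], [0.001, 0.001, -1.0]]
wrist_force: [0.3, -0.7, 0.7]
opening: 0.0215
```

View pics/c5.png

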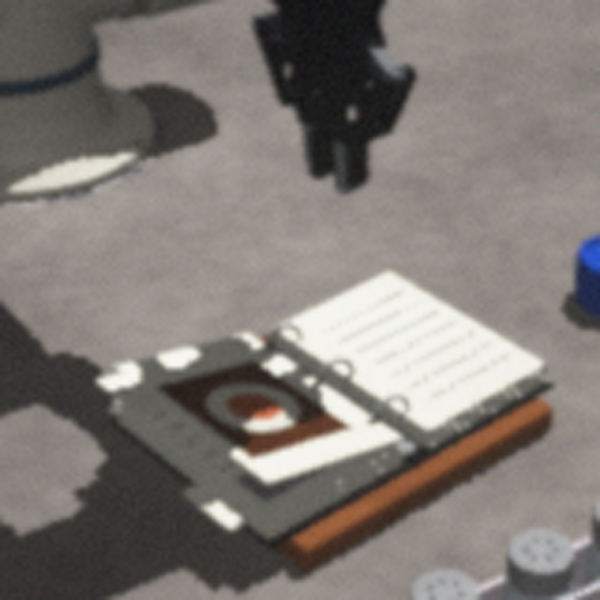

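The tab slipped out past about 70°, and the leaf is falling back to the right (crop around (250,420)). The tip grip was too shallow, so I'll retry deeper, pre-close the fingers, and tilt the tool with the leaf.

Run:
```python
from h import *
print(go(b2w(-.0475,-.1365,.10),Rdown(12.5)), go(b2w(-.0475,-.1365,.022),Rdown(12.5)))
p=np.array([3.5,-18.]); r=133.
for th in range(0,121,10):
    t=np.radians(th);k=np.radians(.4*th)
    # plane coords (x=+by inward, z=down); leaf point
    P=np.array([r*(1-np.cos(t)),-r*np.sin(t)])
    # tool rot about tool y by -k : x'=x cos k - z sin k ; z'= x sin k + z cos k
    Rp=np.array([np.cos(k)*p[0]-np.sin(k)*p[1], np.sin(k)*p[0]+np.cos(k)*p[1]])
    print(th,(P-Rp+p).round(1),round(-.4*th,1))
```

```text
(array([-178.8,   -3.3,   55.2]), array([0.07, 0.01, 0.09])) (array([-178.8,   -3.4,  133.2]), array([0.07, 0.01, 0.09]))
0 [0. 0.] -0.0
10 [  0.8 -23.4] -4.0
20 [  5.5 -46.2] -8.0
30 [ 14.2 -67.6] -12.0
40 [ 26.3 -87.2] -16.0
50 [  41.6 -104.2] -20.0
60 [  59.5 -118.2] -24.0
70 [  79.5 -128.7] -28.0
80 [ 100.9 -135.6] -32.0
90 [ 123.1 -138.5] -36.0
100 [ 145.3 -137.4] -40.0
110 [ 167.  -132.5] -44.0
120 [ 187.3 -123.7] -48.0
```

```bash
python3 -c "
from h import *
print(Ro.from_rotvec([0,-30,0],degrees=True).apply([3.5,0,-18]))"
```

```text
[ 12.03108891   0.         -13.83845727]
```

```bash
python3 -m crank '[[-60,-1,0,0,0,0,-0.32],[-120,-2,10,0,0,0,-0.32],[-179,-3.3,30,0,0,0,-0.32],[-179,-3.3,55,0,0,0,-0.32],[-179,-3.3,55,0,0,0,-0.32],[-179,-3.3,55,0,0,0,-0.32]]'
python3 - <<'E'
from h import *
print(go(b2w(-.0475,-.1365,.022),Rdown(12.5)))
for c in('scene','top'):
    pic(c,c+'6.png')
    for q in('leaf_top_tab','leaf_next_tab'):
        for r in manip.tip_of(c,q)[:2]: print(c,q,round(r['confidence'],2),c2w(c,r['point']).round(3))
E
```

```text
time_s: 6.05
ee_pos: [0.4873, -0.1069, 0.0991]
tcp_rot: [[-0.213, 0.977, -0.001], [0.977, 0.213, 0.001], [0.001, -0.001, -1.0]]
wrist_force: [-0.2, -0.7, 0.5]
opening: 0.0564
(array([ 2. ,  1.4, 77.1]), array([-0.06, -0.05, -0.19]))
scene leaf_top_tab 0.71 [ 0.487 -0.099  0.042]
scene leaf_next_tab 0.68 [ 0.573 -0.082  0.034]
scene leaf_next_tab 0.27 [0.498 0.402 0.019]
top leaf_top_tab 0.83 [ 0.49  -0.097  0.04 ]
top leaf_top_tab 0.31 [ 0.765 -0.027  0.007]
top leaf_next_tab 0.65 [ 0.58  -0.08   0.033]
```

```bash
python3 -m crank '[[2,1,40,0,0,0,-0.32],[2,1,60,0,0,0,-0.32],[2,1,77,0,0,0,-0.32],[2,1,77,0,0,0,-0.32],[2,1,77,0,0,0,-0.32]]'
python3 -c "
from h import *
print(go(b2w(-.0475,-.1365,.022),Rdown(12.5)))"
```

```text
time_s: 6.85
ee_pos: [0.4886, -0.1032, 0.0231]
tcp_rot: [[-0.217, 0.976, 0.001], [0.976, 0.217, -0.0], [-0.0, 0.001, -1.0]]
wrist_force: [0.2, 0.8, 0.6]
opening: 0.0563
(array([-1.3, -0.7,  1.1]), array([0.03, 0.02, 0.01]))
```

No contact on the way down. Now I'll close.

```bash
python3 -m crank '[[-1,0,0,0,0,0,0.5],[-1,0,0,0,0,0,0.5],[-1,0,0,0,0,0,0.5],[-1,0,-1,0,0,0,0.5]]'
```

```text
time_s: 7.25
ee_pos: [0.4892, -0.1041, 0.0245]
tcp_rot: [[-0.216, 0.976, 0.002], [0.976, 0.216, 0.001], [0.0, 0.002, -1.0]]
wrist_force: [0.1, 4.6, 0.9]
opening: 0.0455
```

```bash
python3 -m crank '[[1,0,-23,0,-4,0,0.5],[5.5,0,-46,0,-8,0,0.5],[14,0,-67.5,0,-12,0,0.5],[26,0,-87,0,-16,0,0.5],[41.5,0,-104,0,-20,0,0.5],[59.5,0,-118,0,-24,0,0.5],[59.5,0,-118,0,-24,0,0.5]]'
```

```text
time_s: 7.95
ee_pos: [0.4758, -0.0446, 0.1427]
tcp_rot: [[-0.201, 0.975, 0.091], [0.89, 0.221, -0.399], [-0.41, 0.001, -0.912]]
wrist_force: [-2.3, -3.3, -0.2]
opening: 0.0451
```

Run:
```python
from h import *
S={60:(59.5,-118.2),70:(79.5,-128.7),80:(100.9,-135.6),90:(123.1,-138.5),100:(145.3,-137.4),110:(167,-132.5),120:(187.3,-123.7)}
R=Ro.from_rotvec([0,-24,0],degrees=True)
for t,(x,z) in S.items(): print(t,R.inv().apply([x-59.5,0,z+118.2]).round(1),24-.4*t)
```

```text
60 [0. 0. 0.] 0.0
70 [ 14.    0.  -17.7] -4.0
80 [ 30.7   0.  -32.7] -8.0
90 [ 49.8   0.  -44.4] -12.0
100 [ 70.6   0.  -52.4] -16.0
110 [ 92.4   0.  -56.8] -20.0
120 [114.5   0.  -57. ] -24.0
```

```bash
python3 -m crank '[[14,0,-17.7,0,-4,0,0.5],[30.7,0,-32.7,0,-8,0,0.5],[49.8,0,-44.4,0,-12,0,0.5],[70.6,0,-52.4,0,-16,0,0.5],[92.4,0,-56.8,0,-20,0,0.5],[92.4,0,-56.8,0,-20,0,0.5]]'
python3 - <<'E'
from h import *
im2,_=pic('scene','s7.png')
cv2.imwrite('pics/c7.png',cv2.resize(im2[140:300,220:380],(600,600),interpolation=cv2.INTER_CUBIC)[:,:,::-1])
E
```

```text
time_s: 8.55
ee_pos: [0.4524, 0.0602, 0.1541]
tcp_rot: [[-0.161, 0.975, 0.151], [0.699, 0.22, -0.68], [-0.696, -0.004, -0.718]]
wrist_force: [0.3, -1.6, -0.5]
opening: 0.0438
```

View pics/c7.png

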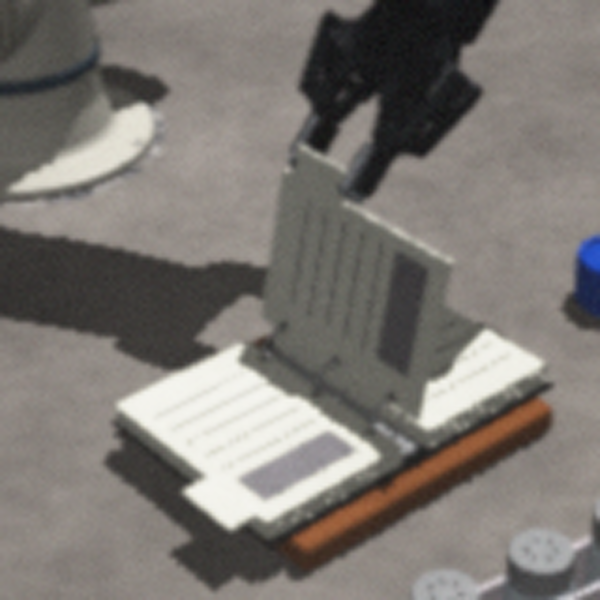

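The leaf is held past vertical, about 110° (crop (290,150) to (450,260)), and the next leaf is flat at right. I'll open and withdraw straight up.

```bash
python3 -m crank '[[0,0,0,0,0,0,-1],[0,0,0,0,0,0,-1],[-21,0,-22,0,0,0,-1],[-49,0,-50,0,0,0,-1],[-70,0,-72,0,0,0,-1],[-70,0,-72,0,0,0,-1],[-70,0,-72,0,0,0,-1],[-70,0,-72,0,0,0,-1]]'
python3 - <<'E'
from h import *
im2,_=pic('scene','s8.png')
cv2.imwrite('pics/c8.png',cv2.resize(im2[140:300,220:380],(600,600),interpolation=cv2.INTER_CUBIC)[:,:,::-1])
a=58-90
for ang in(32,-148): print(go([.5015,.402,.14],Rdown(ang)))
print(manip.sense()['q'])
for c in('scene','top'):
    if c=='top': pic(c,'t8.png')
    for q in('leaf_top_tab','leaf_next_tab'):
        for r in manip.tip_of(c,q)[:2]: print(c,q,round(r['confidence'],2),c2w(c,r['point']).round(3))
print(b2w(-.046,.13,.04),b2w(.046,-.13,.0365))
E
```

```text
time_s: 9.4
ee_pos: [0.4523, 0.0575, 0.2551]
tcp_rot: [[-0.155, 0.977, 0.148], [0.703, 0.215, -0.678], [-0.694, -0.001, -0.72]]
wrist_force: [0.5, -0.4, -0.8]
opening: 0.0852
(array([ 313.9,  122.3, -144. ]), array([ -7.63,  43.55, -18.58]))
(array([ 313.9,  122.3, -144. ]), array([ 60.5 ,  10.59, 149.78]))
[ 0.55451683 -0.19626202  1.63558969 -0.76471605  1.90070622  0.15296516]
scene leaf_top_tab 0.61 [0.431 0.16  0.039]
scene leaf_next_tab 0.71 [ 0.578 -0.083  0.033]
top leaf_top_tab 0.35 [0.493 0.106 0.038]
top leaf_next_tab 0.93 [ 0.581 -0.082  0.031]
[0.43195323 0.15596226 0.04      ] [ 0.57804677 -0.07796226  0.0365    ]
```

View pics/c8.png

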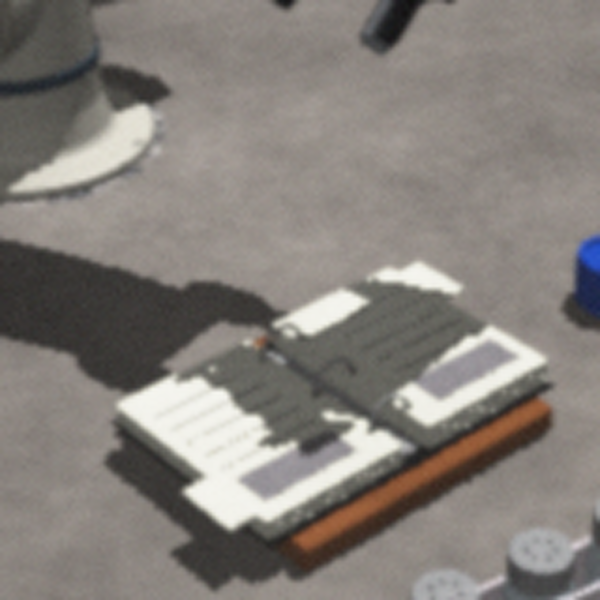

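The leaf lies on the left with its tab at crop (435,278), and the next leaf is in place. Now the ramekin.

```bash
python3 -m crank '[[157,61,-72,-3.8,21.8,-9.3,-1],[157,61,-72,-3.8,21.8,-9.3,-1],[157,61,-72,-3.8,21.8,-9.3,-1],[314,122,-144,-7.6,43.6,-18.6,-1],[314,122,-144,-7.6,43.6,-18.6,-1],[314,122,-144,-7.6,43.6,-18.6,-1],[314,122,-144,-7.6,43.6,-18.6,-1],[314,122,-144,-7.6,43.6,-18.6,-1],[314,122,-144,-7.6,43.6,-18.6,-1],[314,122,-144,-7.6,43.6,-18.6,-1],[314,122,-144,-7.6,43.6,-18.6,-1]]'
python3 - <<'E'
from h import *
print(go([.5015,.402,.010],Rdown(32)))
E
```

```text
time_s: 10.8
ee_pos: [0.5016, 0.402, 0.1424]
tcp_rot: [[-0.53, 0.848, 0.002], [0.848, 0.53, 0.001], [0.0, 0.002, -1.0]]
wrist_force: [0.5, -0.5, 0.2]
opening: 0.0853
(array([  0. ,  -0.4, 132.4]), array([ 0.14, -0.  ,  0.03]))
```

```bash
python3 -m crank '[[0,0,50,0,0,0,-1],[0,0,90,0,0,0,-1],[0,0,120,0,0,0,-1],[0,0,137,0,0,0,-1],[0,0,137,0,0,0,-1],[0,0,137,0,0,0,-1],[0,0,137,0,0,0,0.2],[0,0,137,0,0,0,0.2],[0,0,137,0,0,0,0.2],[0,0,137,0,0,0,0.2],[0,0,137,0,0,0,0.2]]'
```

```text
time_s: 11.9
ee_pos: [0.5029, 0.4039, 0.0079]
tcp_rot: [[-0.531, 0.847, 0.005], [0.847, 0.531, 0.004], [0.001, 0.006, -1.0]]
wrist_force: [0.2, -0.8, 6.9]
opening: 0.0591
```

```bash
python3 -m crank '[[0,0,-20,0,0,0,0.2],[0,0,-60,0,0,0,0.2],[0,0,-110,0,0,0,0.2],[0,0,-140,0,0,0,0.2],[0,0,-140,0,0,0,0.2],[0,0,-140,0,0,0,0.2]]'
python3 - <<'E'
from h import *
t=b2w(0,.068,.100); print(go(t,Rdown(12.5)))
im2,d=pic('scene','s9.png'); imt,_=pic('top','t9.png')
for c in ('scene','top'):
    for r in manip.tip_of(c,'ramekin_small_center')[:3]: print(c,round(r['confidence'],2),c2w(c,r['point']).round(3))
cv2.imwrite('pics/c9.png',np.hstack([cv2.resize(im2[120:300,220:480],(520,360)),cv2.resize(imt[200:330,110:240],(360,360))[:,:280]])[:,:,::-1])
E
```

```text
time_s: 12.5
ee_pos: [0.5018, 0.4032, 0.146]
tcp_rot: [[-0.531, 0.847, 0.003], [0.847, 0.531, 0.003], [0.001, 0.004, -1.0]]
wrist_force: [0.5, -0.3, -2.8]
opening: 0.0593
(array([-246.3, -168. ,   45.1]), array([ 0.23, -0.08, 19.57]))
scene 0.96 [0.394 0.409 0.024]
scene 0.95 [0.425 0.501 0.024]
scene 0.89 [0.5   0.401 0.157]
top 0.96 [0.431 0.501 0.021]
top 0.82 [0.466 0.292 0.021]
top 0.62 [0.501 0.402 0.156]
```

View pics/c9.png

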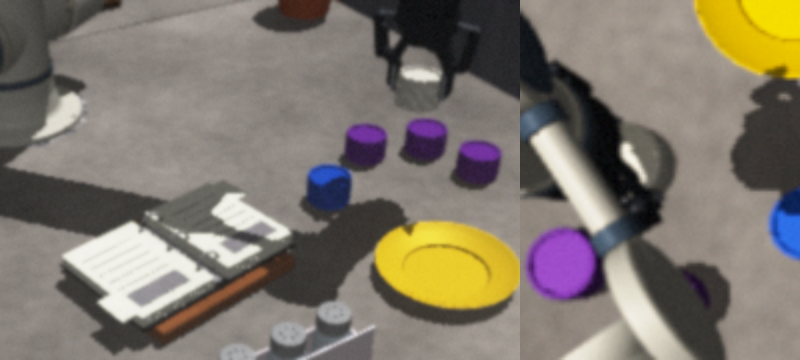

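The ramekin is held upright, its foot about 8 mm below the TCP height. I'll carry it over the left page.

```bash
python3 -m crank '[[-123,-84,0,0,0,9.8,0.2],[-123,-84,0,0,0,9.8,0.2],[-123,-84,0,0,0,9.8,0.2],[-123,-84,0,0,0,9.8,0.2],[-246,-168,20,0,0,19.5,0.2],[-246,-168,45,0,0,19.5,0.2],[-246,-168,45,0,0,19.5,0.2],[-246,-168,45,0,0,19.5,0.2],[-246,-168,45,0,0,19.5,0.2]]'
python3 - <<'E'
from h import *
print(go(b2w(0,.069,.0495),Rdown(12.5)))
pic('scene','s10.png')
for c in ('scene',):
    for r in manip.tip_of(c,'ramekin_small_center')[:4]: print(c,round(r['confidence'],2),c2w(c,r['point']).round(3))
    for r in manip.tip_of(c,'leaf_top_tab')[:4]: print(c,round(r['confidence'],2),c2w(c,r['point']).round(3))
print(b2w(0,.069,0))
E
```

```text
time_s: 13.6
ee_pos: [0.4888, 0.1042, 0.0974]
tcp_rot: [[-0.215, 0.977, -0.002], [0.977, 0.215, 0.001], [0.002, -0.002, -1.0]]
wrist_force: [0.6, 0.6, -1.7]
opening: 0.0595
(array([ 1.8,  1.8, 47.9]), array([-0.1 , -0.09, -0.09]))
scene 0.87 [0.396 0.411 0.024]
scene 0.84 [0.518 0.523 0.021]
scene 0.8 [0.427 0.503 0.021]
scene 0.78 [0.467 0.296 0.021]
scene 0.93 [0.429 0.155 0.04 ]
[0.49006567 0.10636442 0.        ]
```

Lower slowly, feeling for contact.

```bash
python3 -m crank '[[2,2,15,0,0,0,0.2],[2,2,30,0,0,0,0.2],[2,2,38,0,0,0,0.2],[2,2,42,0,0,0,0.2],[2,2,44,0,0,0,0.2],[2,2,44,0,0,0,0.2],[2,2,44,0,0,0,0.2]]'
```

```text
time_s: 14.45
ee_pos: [0.4915, 0.1076, 0.0557]
tcp_rot: [[-0.217, 0.976, 0.002], [0.976, 0.217, 0.001], [0.001, 0.002, -1.0]]
wrist_force: [0.3, 0.5, -1.5]
opening: 0.059
```

```bash
python3 -m crank '[[0,0,2,0,0,0,0.2],[0,0,3,0,0,0,0.2],[0,0,4,0,0,0,0.2],[0,0,4,0,0,0,0.2]]'; python3 -m crank '[[0,0,1,0,0,0,0.2],[0,0,1,0,0,0,0.2]]'
```

```text
time_s: 14.85
ee_pos: [0.4911, 0.1076, 0.051]
tcp_rot: [[-0.217, 0.976, 0.001], [0.976, 0.217, 0.001], [0.001, 0.001, -1.0]]
wrist_force: [-0.1, -0.1, -2.3]
opening: 0.0595
time_s: 15.05
ee_pos: [0.4911, 0.1076, 0.05]
tcp_rot: [[-0.218, 0.976, 0.001], [0.976, 0.218, 0.001], [0.001, 0.001, -1.0]]
wrist_force: [0.2, 1.0, -0.6]
opening: 0.0592
```

```bash
python3 -m crank '[[0,0,1,0,0,0,0.2],[0,0,1,0,0,0,0.2]]'; python3 -m crank '[[0,0,1,0,0,0,0.2],[0,0,1,0,0,0,0.2]]'
```

```text
time_s: 15.25
ee_pos: [0.4913, 0.1076, 0.0494]
tcp_rot: [[-0.218, 0.976, 0.001], [0.976, 0.218, 0.001], [0.001, 0.002, -1.0]]
wrist_force: [-1.0, -0.2, -0.2]
opening: 0.0595
time_s: 15.45
ee_pos: [0.4913, 0.1077, 0.0492]
tcp_rot: [[-0.218, 0.976, 0.002], [0.976, 0.218, 0.001], [0.001, 0.002, -1.0]]
wrist_force: [-3.6, -0.5, 5.3]
opening: 0.0595
```

Contact (+5 N). Open gently, then withdraw straight up.

```bash
python3 -m crank '[[0,0,-1,0,0,0,-0.45],[0,0,-1,0,0,0,-0.6],[0,0,-1,0,0,0,-0.8],[0,0,-1,0,0,0,-1],[0,0,-1,0,0,0,-1],[0,0,-20,0,0,0,-1],[0,0,-60,0,0,0,-1],[0,0,-110,0,0,0,-1],[0,0,-160,0,0,0,-1],[-150,0,-180,0,0,0,-1],[-200,0,-180,0,0,0,-1],[-200,0,-180,0,0,0,-1]]'
python3 - <<'E'
from h import *
im,_=pic('scene','s11.png'); imt,_=pic('top','t11.png')
for c in('scene','top'):
    for q in('ramekin_small_center','leaf_top_tab','leaf_next_tab'):
        for r in manip.tip_of(c,q)[:5]:
            w=c2w(c,r['point']); b=[np.cos(YAW)*(w[0]-B[0])+np.sin(YAW)*(w[1]-B[1]),-np.sin(YAW)*(w[0]-B[0])+np.cos(YAW)*(w[1]-B[1])]
            print(c,q,round(r['confidence'],2),w.round(3),np.round(b,3))
cv2.imwrite('pics/c11.png',np.hstack([cv2.resize(im[200:300,230:380],(480,320)),cv2.resize(imt[205:325,255:395],(320,320))])[:,:,::-1])
E
```

```text
time_s: 16.65
ee_pos: [0.5238, -0.0394, 0.2244]
tcp_rot: [[-0.219, 0.976, 0.003], [0.976, 0.219, 0.001], [0.0, 0.003, -1.0]]
wrist_force: [0.5, 0.6, -0.5]
opening: 0.0856
scene ramekin_small_center 0.92 [0.518 0.522 0.02 ] [0.117 0.468]
scene ramekin_small_center 0.77 [0.49  0.105 0.057] [-0.     0.068]
scene ramekin_small_center 0.77 [0.396 0.412 0.025] [-0.026  0.388]
scene ramekin_small_center 0.73 [0.469 0.291 0.021] [0.02  0.254]
scene ramekin_small_center 0.62 [0.428 0.503 0.023] [0.025 0.47 ]
scene leaf_top_tab 0.9 [0.431 0.158 0.039] [-0.047  0.132]
scene leaf_top_tab 0.19 [ 0.709 -0.317 -0.007] [ 0.122 -0.392]
scene leaf_next_tab 0.76 [ 0.572 -0.083  0.032] [ 0.039 -0.134]
top ramekin_small_center 0.97 [0.431 0.5   0.02 ] [0.028 0.466]
top ramekin_small_center 0.83 [0.469 0.292 0.023] [0.02  0.255]
top ramekin_small_center 0.66 [0.493 0.111 0.062] [0.004 0.073]
top ramekin_small_center 0.56 [0.519 0.523 0.017] [0.119 0.469]
top ramekin_small_center 0.34 [0.761 0.032 0.   ] [ 0.248 -0.062]
top leaf_top_tab 0.91 [0.433 0.155 0.039] [-0.045  0.129]
top leaf_next_tab 0.41 [0.493 0.106 0.041] [0.003 0.068]
```

View pics/c11.png

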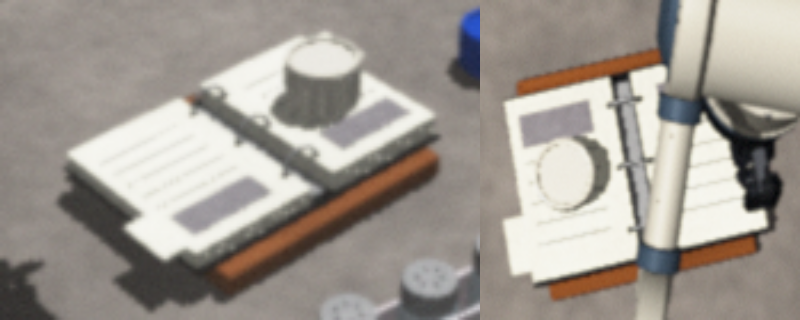

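The ramekin stands upright on the turned leaf (left crop (320,80)), clear of the rings. Both leaves are flat and the robot is clear.

```bash
python3 -c "
from cell import manip
print(manip.job_done())"
```

```text
the job is handed in; nothing more can be done
None
```

The top leaf is turned to the left, and the smaller white ramekin stands upright on it. I handed the job in at about 17 s with the robot clear of everything.

- **Turning the leaf:** I gripped the top leaf's tab, swung it past vertical and let it fall to the left. The first try gripped too shallowly: the tab slipped out and the leaf fell back to the right. The second try, with a deeper grip and a tilting tool, worked.
- **Placing the ramekin:** I lowered it until I felt about 5 N of contact, then released it gently.
- **Last checks, ramekin:** The cameras put its centre at about (0, 70) mm in the binder's frame, 57–62 mm high. That puts its whole foot on the page, clear of the rings.
- **Last checks, leaves:** The turned leaf's tab is at (−46, +130) mm, 39 mm high, so it lies flat. In the scene picture the next leaf is still flat on the right. The other things near the binder and ramekin look unmoved; I did not re-measure the rest.
- **One that disagreed:** The top camera's only report for the next leaf's tab was a low-confidence false one at the ramekin, because the arm hid the tab from it. The scene camera found the tab in its place.

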